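Two chilling balls into the mug

TASK

Pick up the narrow brass pourer and tip it gradually over the spout until exactly two of its three steel chilling balls have dropped into the mug (the tall one with a handle, not the low teacup or the glass). Then set the pourer back down upright on the worktop with the last ball still in it, and leave the mug standing where it is.

Things in the scene. Friction and masses are not known exactly. Their poses are not given: they have to be found in the camera images.
- pourer: Narrow open brass pourer, 102 long (x) x 40 wide (y) x 82 mm high, 0.25 kg; origin at the centre of its underside, z up, +x to the spout. Flat sides (y = -20, +20 mm, up to z = 82) to grip from above at x = -45 to +30 mm; centre of mass near x = -6, z = 45. Its lip is at x = +49, z = +48, the front below slants in to x = +12 at the foot. A channel 34 mm wide holds the balls in a row, rising from a well at the back to the lip.
- ball_a_center (a point): Centre of a polished steel chilling ball, 30 mm in diameter, 100 g (0.98 N); the three are alike. It starts in the pourer, nearest the lip (x = +21, z = +59 mm in the pourer's frame). Tilted slowly about its y axis, spout down, the pourer lets the balls roll off the lip one at a time, this one at about 15 degrees; with the lip 20 mm above the mug's rim a ball lands some 25 mm ahead of the lip.
- ball_b_center (a point): Centre of a polished steel chilling ball, 30 mm in diameter, 100 g (0.98 N); the three are alike. It starts in the pourer, in the middle (x = -7, z = +48 mm), and leaves at about 27 degrees of tilt.
- ball_c_center (a point): Centre of a polished steel chilling ball, 30 mm in diameter, 100 g (0.98 N); the three are alike. It starts in the pourer, in the well at the back (x = -32, z = +32 mm). It leaves only at about 39 degrees; tilted back earlier, the pourer keeps it in the well.
- mug_mouth (a point): Centre of the mouth, at rim height, of the mug: straight, round, teal above and off-white below, one handle, 0.23 kg, 87 mm outer diameter, about 72 mm clear inside, 91 mm high, inner floor 84 mm below the rim. z up; the handle, up to 73 mm from here, is on the -y side and points away from the pourer's starting side, within a quarter turn. A low teacup and a clear glass stand near.
Not all that is in view belongs to the job. Leave any blue or green look-alike of the part that bears mug_mouth alone.

How it is judged (in metres and radians):
On the way, in this order (a step that is already met when the one before it is completed fails the run):
1. the pourer is lifted clear of the worktop with all three balls in it (height (world z) of pourer above 0.04 m and x of ball_a_center in the frame of pourer between -0.055 and 0.045 m and z of ball_a_center in the frame of pourer between 0.015 and 0.08 m and y of ball_a_center in the frame of pourer between -0.02 and 0.02 m and x of ball_b_center in the frame of pourer between -0.055 and 0.045 m and z of ball_b_center in the frame of pourer between 0.015 and 0.08 m and y of ball_b_center in the frame of pourer between -0.02 and 0.02 m and x of ball_c_center in the frame of pourer between -0.055 and 0.045 m and z of ball_c_center in the frame of pourer between 0.015 and 0.08 m and y of ball_c_center in the frame of pourer between -0.02 and 0.02 m), for 0.1 s.
2. with the pourer still in the air, two balls lie in the mug and one is left in the pourer (height (world z) of pourer above 0.04 m and ((x of ball_a_center in the frame of pourer between -0.055 and 0.045 m and z of ball_a_center in the frame of pourer between 0.015 and 0.08 m and y of ball_a_center in the frame of pourer between -0.02 and 0.02 m and horizontal distance between each of ball_b_center, ball_c_center and mug_mouth below 0.035 m and z of ball_b_center in the frame of mug_mouth between -0.09 and -0.015 m and z of ball_c_center in the frame of mug_mouth between -0.09 and -0.015 m) or (horizontal distance between each of ball_a_center, ball_c_center and mug_mouth below 0.035 m and z of ball_a_center in the frame of mug_mouth between -0.09 and -0.015 m and x of ball_b_center in the frame of pourer between -0.055 and 0.045 m and z of ball_b_center in the frame of pourer between 0.015 and 0.08 m and y of ball_b_center in the frame of pourer between -0.02 and 0.02 m and z of ball_c_center in the frame of mug_mouth between -0.09 and -0.015 m) or (horizontal distance between each of ball_a_center, ball_b_center and mug_mouth below 0.035 m and z of ball_a_center in the frame of mug_mouth between -0.09 and -0.015 m and z of ball_b_center in the frame of mug_mouth between -0.09 and -0.015 m and x of ball_c_center in the frame of pourer between -0.055 and 0.045 m and z of ball_c_center in the frame of pourer between 0.015 and 0.08 m and y of ball_c_center in the frame of pourer between -0.02 and 0.02 m))), for 0.3 s.
At the end, for the whole second after the job is handed in: Exactly two balls lie in the mug and the third in the pourer; the pourer stands at rest on the worktop (underside within 8 mm of it, within 6 degrees of upright); the mug is upright within 6 degrees and within 30 mm of where it stood (((x of ball_a_center in the frame of pourer between -0.055 and 0.045 m and z of ball_a_center in the frame of pourer between 0.015 and 0.08 m and y of ball_a_center in the frame of pourer between -0.02 and 0.02 m and horizontal distance between each of ball_b_center, ball_c_center and mug_mouth below 0.035 m and z of ball_b_center in the frame of mug_mouth between -0.09 and -0.015 m and z of ball_c_center in the frame of mug_mouth between -0.09 and -0.015 m) or (horizontal distance between each of ball_a_center, ball_c_center and mug_mouth below 0.035 m and z of ball_a_center in the frame of mug_mouth between -0.09 and -0.015 m and x of ball_b_center in the frame of pourer between -0.055 and 0.045 m and z of ball_b_center in the frame of pourer between 0.015 and 0.08 m and y of ball_b_center in the frame of pourer between -0.02 and 0.02 m and z of ball_c_center in the frame of mug_mouth between -0.09 and -0.015 m) or (horizontal distance between each of ball_a_center, ball_b_center and mug_mouth below 0.035 m and z of ball_a_center in the frame of mug_mouth between -0.09 and -0.015 m and z of ball_b_center in the frame of mug_mouth between -0.09 and -0.015 m and x of ball_c_center in the frame of pourer between -0.055 and 0.045 m and z of ball_c_center in the frame of pourer between 0.015 and 0.08 m and y of ball_c_center in the frame of pourer between -0.02 and 0.02 m)) and angle between each of pourer, mug_mouth's own z axis and vertical below 0.1 rad and height (world z) of pourer between -0.005 and 0.008 m and distance of mug_mouth from where it was at the start of the episode below 0.03 m and linear speed of pourer below 0.03 m/s); the robot touches nothing.
It also fails if it takes over 72 s, if anything falls off the work surface, if the arm or the gripper's body presses on something with over 40 N, if the wrist force passes 120 N, or if a joint passes its speed limit or range.

ROBOT

A 6-joint arm with a two-finger parallel gripper is mounted at the origin on a cart in front of the work surface, level with it; the furniture and walls round the work are solid. World frame = base frame: x ahead of the robot, y to its left, z up, the work surface at z = 0. Lengths are in mm, angles in rad, forces in N, time in s.
With the tool pointing down it reaches from about 275 to 750 mm from the base axis. Payload 10.2 kg.
Tool frame: the origin (TCP) lies at the very end of the fingers, on their centre line; the grasp point (between the pads) lies 19 mm behind it; x points along the fingers, y is the direction in which the jaws open and shut, and the axes are right-handed (so a half turn about x gives the same grasp; the last joint's range is limited). The gripper opens to 85 mm and grips with 20 to 120 N. Pads are 22 mm wide; open, the fingers measure 114 mm over their backs; the gripper's body (76 mm by 85 mm) begins 54 mm behind the grasp point. The pads swing forward as they close: fully open they stand 13 mm farther back than shut.
Start: joints at [-1.52, 0.313, 1.498, -0, 1.331, -0.223], TCP at [141.942, -505.454, 231.294] pointing down, gripper open.
Joint ranges: [-2.94, 2.94], [-0.97, 2.17], [0.19, 2.56], [-1.23, 4.37], [0.02, 3.11], [-2.88, 2.88]. Speed limits (rad/s): [2.39, 2.39, 3.01, 3.14, 3.14, 3.14].

INTERFACE

Orientations are given as a unit quaternion [w, x, y, z].
In Python, from rig import ctrl, viewer, finish_job gives the robot as it stands.
- The arm moves only by the tool carry_out, never from a script. Its argument "targets" is a list of rows, each an object of numbers: "x", "y", "z": the shift along the world's x, y, z in m; "ax", "ay", "az": the turn, a rotation vector about the world's x, y, z in rad; "hand": the opening, from -1 (shut) to 1 (fully open). A call has 1 to 5 rows; each row is the pose to reach, as a shift and turn from the pose commanded when the call began; what a row does not reach only later rows make up. A row lasts 1/8 s, in which the tool goes at most 62.5 mm and 10.7 degrees, less where a joint would pass 70% of its speed; a pose out of reach is approached as far as the arm can. A call with a gripper value outside its range is refused whole. The fingers move at their own pace and stop on an object; "grip_force" is the grip in N (left out, the last holds). Time passes only in rows, so rows that repeat a pose let the fingers close. It gives the time, the measured TCP pose, the force and the opening at its end, in the units of the state.
- ctrl.sense(): the state, without advancing time (a new reading comes with each control period).
- viewer.capture(name): name is "side" or "top"; returns the picture (420x560x3 uint8, blue, green, red); there is no depth.
- viewer.camera_info(name): a dict with "fx", "fy", "cx", "cy" (pixels), "k1" (the pictures are not rectified: a ray, as slopes to the right and down, at radius r is drawn at 1 + k1 r^2 times it, then the intrinsics apply), "R" (3x3) and "t" (3): a world point X has camera coordinates R X + t. Camera axes: x right, y down, z forward; pixel columns grow to the right and rows downward; lengths in mm; the calibration is good to about 2 mm. A picture is of the moment at which its call begins. camera_info takes no time and is no camera call.
- finish_job(): hands the job in, once; it reports no verdict.
The state is a dict: "time_s": time; "joints": joint angles; "dq": joint speeds; "tau": joint torques, N m; "eef_pos": TCP position; "ee_rot": TCP orientation; "force": force on the tool from outside, world axes, zero at the start; "wrist_torque": the same for the moment, N m; "grip_width": opening from 0.0 (shut) to 1.0 (fully open).
Only numpy, scipy, OpenCV 4.12 (cv2) and the standard library are available. Lean on these libraries where they do the work, as an engineer would, in place of code of your own. Each camera call takes 0.05 s, during which the arm holds its last target. There are 200 camera calls.

## Working session

There is one attempt and no reset: what is moved stays moved. The work goes in short steps, Python scripts to look and compute and a tool call to move; the robot and the scene stay as the last step left them, time stands still between calls to the robot, and variables do not carry over. Pictures are saved under pics/ and viewed, about 8 in all and at most 12, crops included, and the job is handed in when it is done.

Besides the shell and the picture viewer there is one more tool, called after "Emit:" in YAML: its name, and indented under it one key for each argument. carry_out: Moves the arm, as the interface text tells. Its arguments: {"type":"object","properties":{"targets":{"type":"array"},"grip_force":{"type":"number"}},"required":["targets"]}

```bash
mkdir -p pics
python3 - <<'E'
from rig import ctrl, viewer
import cv2,json
s=ctrl.sense(); print({k:s[k] for k in('time_s','eef_pos','ee_rot','force','grip_width')})
for n in('side','top'):
    cv2.imwrite(f'pics/{n}0.png',viewer.capture(n)); i=viewer.camera_info(n); print(n,i)
E
```

```text
{'time_s': 0.0, 'eef_pos': array([ 141.93721468, -505.17456176,  230.7082134 ]), 'ee_rot': array([ 0.09602907,  0.70053536,  0.09698003, -0.70044522]), 'force': array([-0.20978639,  0.28741965, -0.07180498]), 'grip_width': 1.005612091393206}
side {'fx': 436.5099368394601, 'fy': 436.5099368394601, 'cx': 276.2002255916654, 'cy': 202.78534724410633, 'k1': 0.01912407532890933, 'R': array([[-0.61935273, -0.78510655, -0.00314479],
       [-0.46539663,  0.37036086, -0.8038898 ],
       [ 0.63230385, -0.49642777, -0.59476996]]), 't': array([360.66204788, 259.39363848, 905.95597334])}
top {'fx': 472.6710603484908, 'fy': 472.6710603484908, 'cx': 277.6756232302457, 'cy': 217.97633169084767, 'k1': -0.05424376071125254, 'R': array([[ 0.01206335, -0.9994991 ,  0.02925773],
       [-0.98151529, -0.01742529, -0.19058881],
       [ 0.19100317, -0.02641777, -0.98123386]]), 't': array([  55.16406756,  476.79965876, 1073.95086873])}
```

View pics/side0.png

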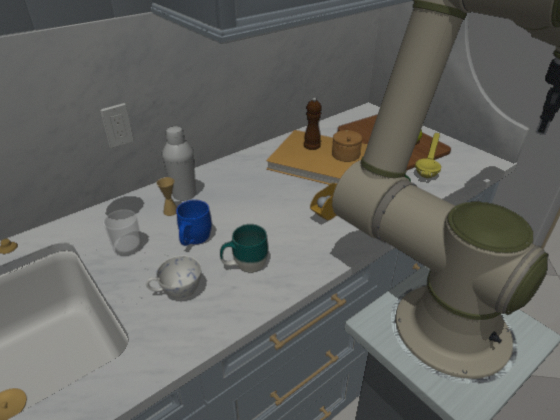

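View pics/top0.png

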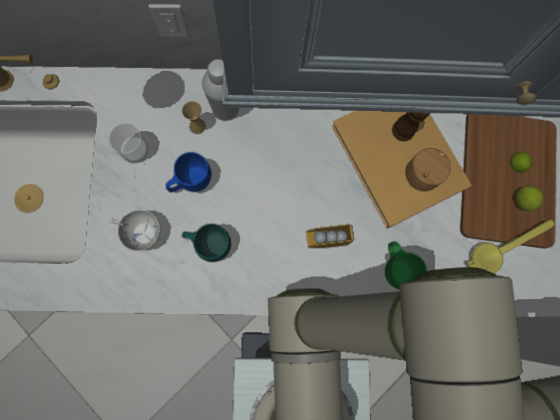

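The side view shows the teal mug at about (250,245), with the teacup, glass and blue mug to its left. The pourer is at (325,200), partly hidden by the arm. In the top view the pourer is at (330,236) and the mug at (212,243), with its handle to the left. I'll enlarge both.

```bash
cat > h.py <<'E'
import numpy as np,cv2
from rig import ctrl,viewer
def ray(n,u,v):
    i=viewer.camera_info(n); d=np.array([(u-i['cx'])/i['fx'],(v-i['cy'])/i['fy']]); p=d.copy()
    for _ in range(20): p=d/(1+i['k1']*(p@p))
    R=i['R']; return -R.T@i['t'], R.T@np.array([p[0],p[1],1])
def atz(n,u,v,z):
    o,d=ray(n,u,v); return o+d*(z-o[2])/d[2]
def proj(n,X):
    i=viewer.camera_info(n); c=i['R']@np.array(X,float)+i['t']; p=c[:2]/c[2]; p=p*(1+i['k1']*(p@p))
    return np.array([i['cx']+i['fx']*p[0],i['cy']+i['fy']*p[1]])
E
python3 - <<'E'
import cv2
a=cv2.imread('pics/top0.png')[205:275,180:360]
cv2.imwrite('pics/c1.png',cv2.resize(a,None,fx=4.4,fy=4.4,interpolation=cv2.INTER_CUBIC))
E
```

```text
(no output)
```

View pics/c1.png

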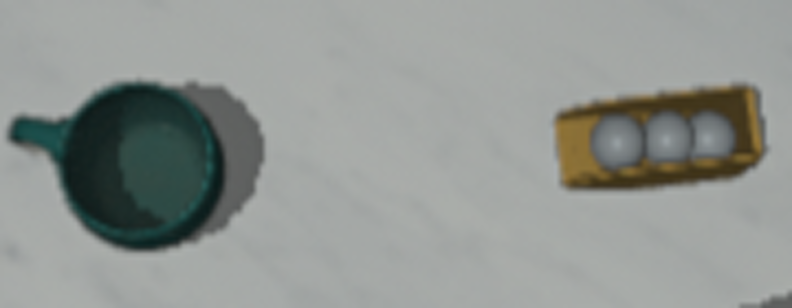

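Run:
```python
from h import *
f=lambda u,v,z:atz('top',180+(u+.5)/4.4-.5,205+(v+.5)/4.4-.5,z).round(1)
print('cam',ray('top',0,0)[0])
for n,u,v,z in [('lipL',556,118,48),('lipR',565,187,48),('backL',755,87,82),('backR',765,152,82),('a',617,143,59),('b',667,138,48),('c',712,135,32),
 ('mugL',62,163,91),('mugR',218,163,91),('mugT',140,82,91),('mugB',140,240,91),('mugBs',140,248,0),('handle',12,130,50)]: print(n,f(u,v,z))
a,b,c=[f(*q) for q in((617,143,59),(667,138,48),(712,135,32))]
d=(a-c)[:2]; print('yaw',np.degrees(np.arctan2(d[1],d[0])), np.linalg.norm(d), np.linalg.norm((a-b)[:2]))
```

```text
cam [ 262.19267303   91.81619409 1143.05566186]
lipL [444.3  -4.7  48. ]
lipR [407.2  -9.5  48. ]
backL [ 456.7 -105.8   82. ]
backR [ 422.6 -110.4   82. ]
a [429.6 -36.   59. ]
b [434.4 -64.2  48. ]
c [439.  -91.1  32. ]
mugL [409.6 250.9  91. ]
mugR [411.  171.6  91. ]
mugT [452.2 212.9  91. ]
mugB [371.  209.8  91. ]
mugBs [376.1 219.8   0. ]
handle [432.6 284.4  50. ]
yaw 99.68139323860734 55.89606426216428 28.605593858544516
```

Mug centre comes out at about (410,209), and the pourer origin at about (433,-57) with yaw near 98°. The measured length of 102 mm and the ball spacings agree with the sizes given. Next is the tool yaw.

```bash
cat >> h.py <<'E'
from scipy.spatial.transform import Rotation as Ro
def tool():
    s=ctrl.sense(); return np.array(s['eef_pos']),Ro.from_quat(np.roll(s['ee_rot'],-1))
E
python3 - <<'E'
from h import *
p,R=tool(); print(R.as_matrix().round(3))
y=R.as_matrix()[:,1]
for s in(1,-1):
    py=np.array([-np.sin(np.radians(98.2)),np.cos(np.radians(98.2)),0])*s
    T=np.c_[[0,0,-1],py,np.cross([0,0,-1],py)]
    print(s,(Ro.from_matrix(T)*R.inv()).as_rotvec().round(3))
u=np.array([np.cos(np.radians(98.2)),np.sin(np.radians(98.2)),0]); g=np.array([433,-57,0])-6*u; print(g, g-p)
E
```

```text
[[-0.     0.27  -0.963]
 [ 0.001 -0.963 -0.27 ]
 [-1.    -0.001 -0.   ]]
1 [-1.000e-03  1.000e-03 -1.701e+00]
-1 [-1.00e-03 -1.00e-03  1.44e+00]
[433.8557736  -62.93865739   0.        ] [ 291.92626124  442.27667702 -230.80154297]
```

Emit:
carry_out:
  targets:
    - {"x": 0.03,"y": 0.044,"az": 0.144,"hand": 1}
    - {"x": 0.06,"y": 0.088,"az": 0.288,"hand": 1}
    - {"x": 0.09,"y": 0.132,"az": 0.432,"hand": 1}
    - {"x": 0.12,"y": 0.176,"az": 0.576,"hand": 1}
    - {"x": 0.15,"y": 0.22,"az": 0.72,"hand": 1}

```text
invalid input at $.targets[0]: expected keys x, y, z, ax, ay, az, hand
```

Emit:
carry_out:
  targets:
    - {"x": 0.028,"y": 0.044,"az": 0.144,"hand": 1}
    - {"x": 0.056,"y": 0.088,"az": 0.288,"hand": 1}
    - {"x": 0.085,"y": 0.132,"az": 0.432,"hand": 1}
    - {"x": 0.114,"y": 0.176,"az": 0.576,"hand": 1}
    - {"x": 0.142,"y": 0.222,"az": 0.72,"hand": 1}

```text
invalid input at $.targets[0]: expected keys x, y, z, ax, ay, az, hand
```

Emit:
carry_out:
  targets:
    - {"x": 0,"y": 0,"z": -0.03,"hand": 1}
    - {"x": 0,"y": 0,"z": -0.06,"hand": 1}
    - {"x": 0,"z": -0.08,"hand": 1}
    - {"z": -0.08,"hand": 1}
    - {"z": -0.08,"hand": 1}

```text
invalid input at $.targets[0]: expected keys x, y, z, ax, ay, az, hand
```

Run:
```python
from h import *
p,R=tool(); print(p,R.as_matrix().round(3),ctrl.sense()['joints'])
s=viewer.capture('side');t=viewer.capture('top')
a=cv2.resize(s[130:300,200:400],None,fx=2,fy=2); b=cv2.resize(t[190:300,280:380],None,fx=4,fy=4)
o=np.zeros((440,800,3),np.uint8);o[:340,:400]=a;o[:440,400:]=b
cv2.imwrite('pics/g1.png',o)
for q in ([434,-63,82],[434,-63,0]): print(proj('side',q),proj('top',q))
```

```text
[ 141.92951236 -505.21533441  230.80154297] [[-0.     0.27  -0.963]
 [ 0.001 -0.963 -0.27 ]
 [-1.    -0.001 -0.   ]] [-1.52041026e+00  3.13371713e-01  1.49836691e+00  1.75180811e-05
  1.33098179e+00 -2.23392215e-01]
[329.1681077  190.82996248] [332.77416185 233.87563954]
[327.12794168 215.06596039] [327.97319129 239.1442226 ]
```

View pics/g1.png

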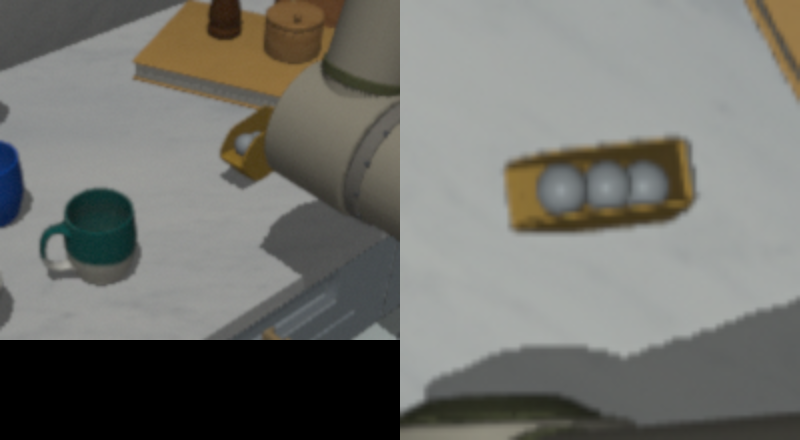

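All three moves were refused because every key is required, so nothing has moved. The view shows the pourer undisturbed, and the mug rim in the side image is centred near column 250.

Emit:
carry_out:
  targets:
    - {"x": 0.03,"y": 0.044,"z": 0,"ax": 0,"ay": 0,"az": 0.144,"hand": 1}
    - {"x": 0.06,"y": 0.088,"z": 0,"ax": 0,"ay": 0,"az": 0.288,"hand": 1}
    - {"x": 0.09,"y": 0.132,"z": 0,"ax": 0,"ay": 0,"az": 0.432,"hand": 1}
    - {"x": 0.12,"y": 0.176,"z": 0,"ax": 0,"ay": 0,"az": 0.576,"hand": 1}
    - {"x": 0.15,"y": 0.22,"z": 0,"ax": 0,"ay": 0,"az": 0.72,"hand": 1}

```text
time_s: 0.82
eef_pos: [292.6, -283.9, 231.3]
ee_rot: [0.339, 0.621, 0.338, -0.621]
force: [1.8, -0.4, 0.2]
grip_width: 1.002
```

Emit:
carry_out:
  targets:
    - {"x": 0.028,"y": 0.044,"z": 0,"ax": 0,"ay": 0,"az": 0.144,"hand": 1}
    - {"x": 0.056,"y": 0.088,"z": 0,"ax": 0,"ay": 0,"az": 0.288,"hand": 1}
    - {"x": 0.085,"y": 0.132,"z": 0,"ax": 0,"ay": 0,"az": 0.432,"hand": 1}
    - {"x": 0.114,"y": 0.176,"z": 0,"ax": 0,"ay": 0,"az": 0.576,"hand": 1}
    - {"x": 0.142,"y": 0.222,"z": 0,"ax": 0,"ay": 0,"az": 0.72,"hand": 1}

```text
time_s: 1.45
eef_pos: [434.7, -61.8, 231.4]
ee_rot: [0.536, 0.462, 0.535, -0.462]
force: [1.0, -0.5, -0.3]
grip_width: 1.005
```

Emit:
carry_out:
  targets:
    - {"x": 0,"y": 0,"z": -0.03,"ax": 0,"ay": 0,"az": 0,"hand": 1}
    - {"x": 0,"y": 0,"z": -0.06,"ax": 0,"ay": 0,"az": 0,"hand": 1}
    - {"x": 0,"y": 0,"z": -0.08,"ax": 0,"ay": 0,"az": 0,"hand": 1}
    - {"x": 0,"y": 0,"z": -0.08,"ax": 0,"ay": 0,"az": 0,"hand": 1}

```text
time_s: 1.95
eef_pos: [433.3, -63.2, 150.4]
ee_rot: [0.533, 0.463, 0.535, -0.463]
force: [-0.5, 0.5, 1.4]
grip_width: 1.0
```

Run:
```python
from h import *
p,R=tool(); print(p,R.as_matrix().round(3),ctrl.sense()['joints'])
s=viewer.capture('side');t=viewer.capture('top')
a=cv2.resize(s[130:300,200:400],None,fx=2,fy=2); b=cv2.resize(t[190:300,280:380],None,fx=4,fy=4)
o=np.zeros((440,800,3),np.uint8);o[:340,:400]=a;o[:440,400:]=b
cv2.imwrite('pics/g2.png',o)
th=np.linspace(0,2*np.pi,60)
q=np.array([proj('side',[410+43.5*np.cos(k),209+43.5*np.sin(k),91]) for k in th]); print('mug side box',q.min(0),q.max(0))
q=np.array([proj('top',[410+43.5*np.cos(k),209+43.5*np.sin(k),91]) for k in th]); print('mug top box',q.min(0),q.max(0))
```

```text
[433.29048983 -63.1609388  150.38747443] [[-0.003  0.99   0.143]
 [ 0.001  0.143 -0.99 ]
 [-1.    -0.002 -0.001]] [-4.13570599e-01  2.12624904e-01  1.85766364e+00 -2.02136781e-05
  1.07416880e+00 -5.56556548e-01]
mug side box [232.30499786 222.46010683] [270.06946154 247.10515867]
mug top box [192.97648312 222.71570359] [231.85856966 261.19122006]
```

View pics/g2.png

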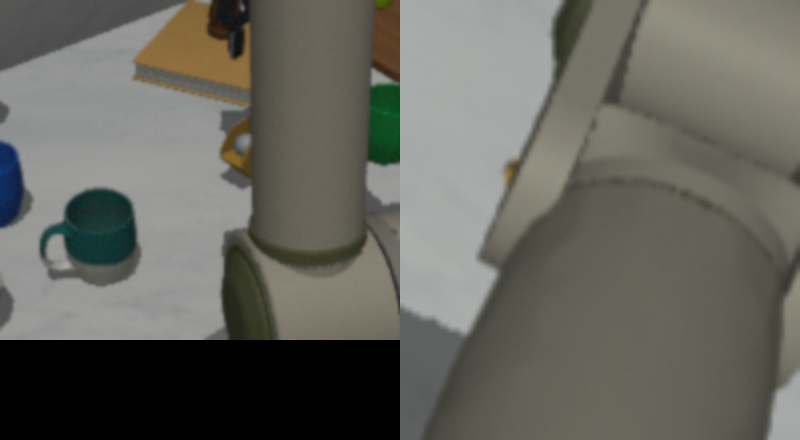

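The arm now hides the pourer from both cameras. The measured TCP agrees with the plan, and the mug prediction matches both images to 1–3 px. Descend and grip.

Emit:
carry_out:
  targets:
    - {"x": 0,"y": 0,"z": -0.03,"ax": 0,"ay": 0,"az": 0,"hand": 1}
    - {"x": 0,"y": 0,"z": -0.06,"ax": 0,"ay": 0,"az": 0,"hand": 1}
    - {"x": 0,"y": 0,"z": -0.085,"ax": 0,"ay": 0,"az": 0,"hand": 1}
    - {"x": 0,"y": 0,"z": -0.106,"ax": 0,"ay": 0,"az": 0,"hand": 1}
    - {"x": 0,"y": 0,"z": -0.106,"ax": 0,"ay": 0,"az": 0,"hand": 1}

```text
time_s: 2.68
eef_pos: [433.9, -63.5, 45.3]
ee_rot: [0.534, 0.463, 0.535, -0.463]
force: [0.8, 0.2, 0.5]
grip_width: 0.999
```

Emit:
carry_out:
  targets:
    - {"x": 0,"y": 0,"z": 0,"ax": 0,"ay": 0,"az": 0,"hand": 0.3}
    - {"x": 0,"y": 0,"z": 0,"ax": 0,"ay": 0,"az": 0,"hand": 0.1}
    - {"x": 0,"y": 0,"z": 0,"ax": 0,"ay": 0,"az": 0,"hand": 0}
    - {"x": 0,"y": 0,"z": 0,"ax": 0,"ay": 0,"az": 0,"hand": -0.2}
    - {"x": 0,"y": 0,"z": 0,"ax": 0,"ay": 0,"az": 0,"hand": -0.5}
  grip_force: 35

```text
time_s: 3.3
eef_pos: [434.2, -63.6, 45.9]
ee_rot: [0.535, 0.463, 0.534, -0.463]
force: [-1.6, 0.1, 6.5]
grip_width: 0.461
```

Emit:
carry_out:
  targets:
    - {"x": 0,"y": 0,"z": 0,"ax": 0,"ay": 0,"az": 0,"hand": -1}
    - {"x": 0,"y": 0,"z": 0,"ax": 0,"ay": 0,"az": 0,"hand": -1}
    - {"x": 0,"y": 0,"z": 0,"ax": 0,"ay": 0,"az": 0,"hand": -1}
    - {"x": 0,"y": 0,"z": 0,"ax": 0,"ay": 0,"az": 0,"hand": -1}
  grip_force: 50

```text
time_s: 3.8
eef_pos: [434.1, -63.6, 45.9]
ee_rot: [0.535, 0.463, 0.534, -0.463]
force: [-1.8, -0.6, 6.6]
grip_width: 0.459
```

Emit:
carry_out:
  targets:
    - {"x": 0,"y": 0,"z": 0.005,"ax": 0,"ay": 0,"az": 0,"hand": -1}
    - {"x": 0,"y": 0,"z": 0.015,"ax": 0,"ay": 0,"az": 0,"hand": -1}
    - {"x": 0,"y": 0,"z": 0.03,"ax": 0,"ay": 0,"az": 0,"hand": -1}
    - {"x": 0,"y": 0,"z": 0.045,"ax": 0,"ay": 0,"az": 0,"hand": -1}
    - {"x": 0,"y": 0,"z": 0.06,"ax": 0,"ay": 0,"az": 0,"hand": -1}

```text
time_s: 4.42
eef_pos: [433.7, -63.3, 106.1]
ee_rot: [0.534, 0.463, 0.535, -0.463]
force: [0.2, -0.1, -5.5]
grip_width: 0.46
```

Emit:
carry_out:
  targets:
    - {"x": 0,"y": 0,"z": 0.015,"ax": 0,"ay": 0,"az": 0,"hand": -1}
    - {"x": 0,"y": 0,"z": 0.03,"ax": 0,"ay": 0,"az": 0,"hand": -1}
    - {"x": 0,"y": 0,"z": 0.04,"ax": 0,"ay": 0,"az": 0,"hand": -1}
    - {"x": 0,"y": 0,"z": 0.045,"ax": 0,"ay": 0,"az": 0,"hand": -1}
    - {"x": 0,"y": 0,"z": 0.045,"ax": 0,"ay": 0,"az": 0,"hand": -1}

```text
time_s: 5.05
eef_pos: [433.9, -63.4, 150.3]
ee_rot: [0.534, 0.463, 0.534, -0.463]
force: [-0.2, -0.1, -5.8]
grip_width: 0.459
```

Run:
```python
from h import *
p,R=tool(); s=ctrl.sense(); print(p,s['force'],s['wrist_torque'],s['grip_width'],s['joints'].round(3))
im=viewer.capture('side')
cv2.imwrite('pics/l1.png',cv2.resize(im[100:280,200:400],None,fx=3,fy=3))
```

```text
[433.89979789 -63.43259269 150.3077914 ] [-0.21827909 -0.07293341 -5.78337797] [-0.03811328 -0.03058653  0.04016149] 0.45874001937402703 [-0.414  0.213  1.858 -0.     1.071 -0.557]
```

View pics/l1.png

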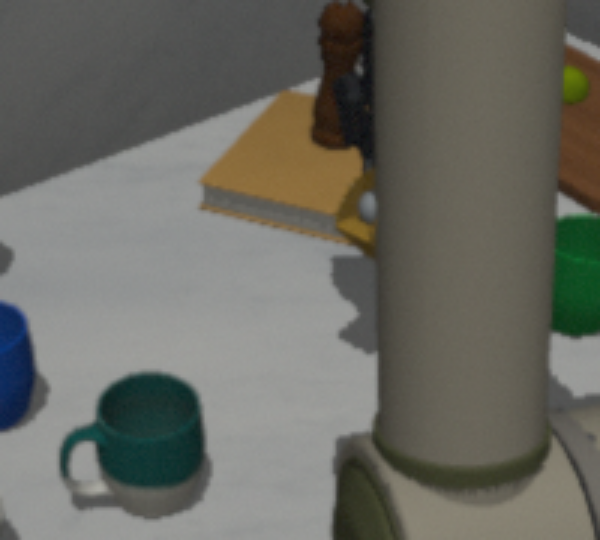

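Lift confirmed: 5.8 N fits 0.55 kg, and the side view shows the pourer level at about (365,210) in the crop with ball a still in it. I'll carry it gently to just short of the mug and print a tilt table with the lip held fixed.

Emit:
carry_out:
  targets:
    - {"x": -0.0005,"y": 0.008,"z": 0.004,"ax": 0,"ay": 0,"az": 0,"hand": -1}
    - {"x": -0.0015,"y": 0.024,"z": 0.01,"ax": 0,"ay": 0,"az": 0,"hand": -1}
    - {"x": -0.003,"y": 0.044,"z": 0.016,"ax": 0,"ay": 0,"az": 0,"hand": -1}
    - {"x": -0.004,"y": 0.066,"z": 0.02,"ax": 0,"ay": 0,"az": 0,"hand": -1}
    - {"x": -0.0055,"y": 0.088,"z": 0.02,"ax": 0,"ay": 0,"az": 0,"hand": -1}

```text
time_s: 5.72
eef_pos: [428.3, 26.2, 170.9]
ee_rot: [0.535, 0.463, 0.534, -0.463]
force: [-0.1, -0.6, -6.4]
grip_width: 0.464
```

Emit:
carry_out:
  targets:
    - {"x": -0.0015,"y": 0.022,"z": 0,"ax": 0,"ay": 0,"az": 0,"hand": -1}
    - {"x": -0.003,"y": 0.044,"z": 0,"ax": 0,"ay": 0,"az": 0,"hand": -1}
    - {"x": -0.004,"y": 0.062,"z": 0,"ax": 0,"ay": 0,"az": 0,"hand": -1}
    - {"x": -0.005,"y": 0.076,"z": 0,"ax": 0,"ay": 0,"az": 0,"hand": -1}
    - {"x": -0.0055,"y": 0.086,"z": 0,"ax": 0,"ay": 0,"az": 0,"hand": -1}

```text
time_s: 6.35
eef_pos: [422.7, 111.6, 170.4]
ee_rot: [0.535, 0.463, 0.535, -0.463]
force: [-0.4, -0.7, -5.8]
grip_width: 0.459
```

Emit:
carry_out:
  targets:
    - {"x": 0,"y": 0.006,"z": 0,"ax": 0,"ay": 0,"az": 0,"hand": -1}
    - {"x": -0.001,"y": 0.01,"z": 0,"ax": 0,"ay": 0,"az": 0,"hand": -1}
    - {"x": -0.001,"y": 0.012,"z": 0,"ax": 0,"ay": 0,"az": 0,"hand": -1}
    - {"x": -0.001,"y": 0.012,"z": 0,"ax": 0,"ay": 0,"az": 0,"hand": -1}

```text
time_s: 6.85
eef_pos: [422.0, 122.4, 170.3]
ee_rot: [0.534, 0.463, 0.534, -0.463]
force: [-0.3, -0.2, -5.2]
grip_width: 0.462
```

Run:
```python
from h import *
p,R=tool(); s=ctrl.sense(); print(p,s['force'],s['joints'].round(3))
u=np.array([-.143,.99,0]); lip=np.array([410,209,0])-26*u+[0,0,115]
for d in (0,5,10,13,16,19,22,24,26,28,30,32,34):
    t=np.radians(d);c,n=np.cos(t),np.sin(t)
    T=lip-(55.7*c+2.1*n)*u-np.array([0,0,-55.7*n+2.1*c]); print(d,T.round(1),(T-p).round(1),(t*np.array([-.99,-.143])).round(4))
```

```text
[421.97018804 122.4276766  170.29184241] [-0.28342691 -0.18864741 -5.16921855] [ 0.015  0.188  1.829 -0.     1.124 -0.128]
0 [421.7 128.1 112.9] [ -0.3   5.7 -57.4] [-0. -0.]
5 [421.7 128.1 117.8] [ -0.3   5.7 -52.5] [-0.0864 -0.0125]
10 [421.6 128.6 122.6] [ -0.4   6.2 -47.7] [-0.1728 -0.025 ]
13 [421.5 129.1 125.5] [ -0.4   6.6 -44.8] [-0.2246 -0.0324]
16 [421.5 129.7 128.3] [ -0.5   7.3 -42. ] [-0.2765 -0.0399]
19 [421.3 130.4 131.1] [ -0.6   8.  -39.1] [-0.3283 -0.0474]
22 [421.2 131.4 133.9] [ -0.8   8.9 -36.4] [-0.3801 -0.0549]
24 [421.1 132.  135.7] [ -0.9   9.6 -34.6] [-0.4147 -0.0599]
26 [421.  132.8 137.5] [ -1.   10.4 -32.8] [-0.4492 -0.0649]
28 [420.9 133.6 139.3] [ -1.1  11.2 -31. ] [-0.4838 -0.0699]
30 [420.8 134.5 141. ] [ -1.2  12.  -29.3] [-0.5184 -0.0749]
32 [420.6 135.4 142.7] [ -1.3  13.  -27.6] [-0.5529 -0.0799]
34 [420.5 136.4 144.4] [ -1.5  14.  -25.9] [-0.5875 -0.0849]
```

Emit:
carry_out:
  targets:
    - {"x": 0,"y": 0.001,"z": -0.003,"ax": -0.02,"ay": -0.003,"az": 0,"hand": -1}
    - {"x": 0,"y": 0.002,"z": -0.008,"ax": -0.045,"ay": -0.0065,"az": 0,"hand": -1}
    - {"x": 0,"y": 0.003,"z": -0.015,"ax": -0.07,"ay": -0.01,"az": 0,"hand": -1}
    - {"x": 0,"y": 0.004,"z": -0.022,"ax": -0.1,"ay": -0.0145,"az": 0,"hand": -1}
    - {"x": 0,"y": 0.005,"z": -0.03,"ax": -0.125,"ay": -0.018,"az": 0,"hand": -1}

```text
time_s: 7.48
eef_pos: [421.8, 127.8, 139.6]
ee_rot: [0.568, 0.432, 0.499, -0.492]
force: [-0.1, 0.1, -5.5]
grip_width: 0.462
```

Emit:
carry_out:
  targets:
    - {"x": 0,"y": 0,"z": -0.006,"ax": -0.01,"ay": -0.0015,"az": 0,"hand": -1}
    - {"x": 0,"y": 0.001,"z": -0.011,"ax": -0.02,"ay": -0.003,"az": 0,"hand": -1}
    - {"x": 0,"y": 0.001,"z": -0.015,"ax": -0.03,"ay": -0.0045,"az": 0,"hand": -1}
    - {"x": 0,"y": 0.001,"z": -0.018,"ax": -0.03,"ay": -0.0045,"az": 0,"hand": -1}
    - {"x": 0,"y": 0.001,"z": -0.018,"ax": -0.03,"ay": -0.0045,"az": 0,"hand": -1}

```text
time_s: 8.1
eef_pos: [421.9, 128.5, 122.2]
ee_rot: [0.575, 0.425, 0.491, -0.498]
force: [0.6, -0.1, -5.1]
grip_width: 0.463
```

```bash
cat >> h.py <<'E'
def look(name,side=(150,290,190,330),top=(160,270,170,270)):
    p,R=tool(); s=ctrl.sense(); print(p,s['time_s'],s['force'],'tilt',np.degrees(np.arccos(-R.as_matrix()[2,0])).round(2),s['joints'].round(3))
    a,b=[cv2.resize(viewer.capture(n)[q[0]:q[1],q[2]:q[3]],(400,int(400*(q[1]-q[0])/(q[3]-q[2])))) for n,q in(('side',side),('top',top))]
    h=max(len(a),len(b)); o=np.zeros((h,800,3),np.uint8); o[:len(a),:400]=a; o[:len(b),400:]=b; cv2.imwrite(f'pics/{name}.png',o)
E
python3 - <<'E'
from h import *
look('t1')
E
```

```text
[421.93118296 128.49257976 122.20121892] 8.1 [ 0.57081482 -0.09047964 -5.10937691] tilt 8.97 [ 0.121  0.279  1.866 -0.186  1.001  0.079]
```

View pics/t1.png

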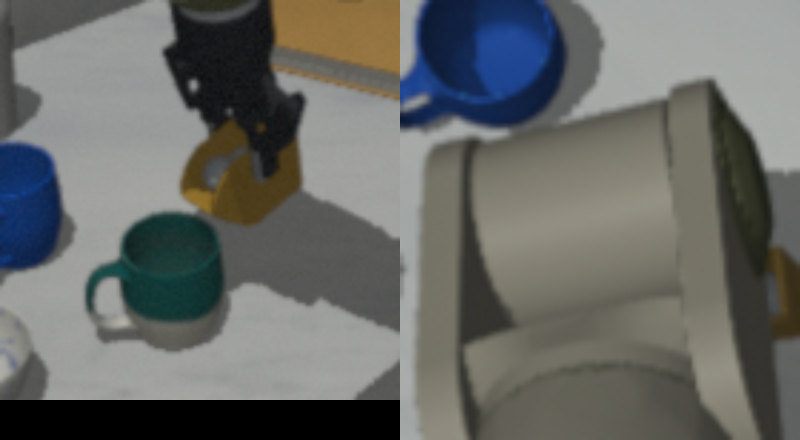

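The side view shows the pourer at 9° with ball a in it. The lip runs from (185,190) to (237,218) in the crop, above and behind the mug rim. I'll check that against prediction.

Run:
```python
from h import *
c=np.array([413.7,183.5,114.])
for s in(20,-20):
    q=proj('side',c+s*np.array([-.99,-.143,0])); print((q-[190,150])*2.857)
q=np.array([proj('side',[410+43.5*np.cos(k),209+43.5*np.sin(k),91]) for k in np.linspace(0,6.28,60)]); print((q.min(0)-[190,150])*2.857,(q.max(0)-[190,150])*2.857)
for d in ([410,209,0],[413,209,0],[410,212,0]): print((proj('side',[d[0],d[1],91])-[190,150])*2.857)
```

```text
[214.41596473 214.98669053]
[179.61932613 193.64077692]
[120.86604997 207.01556018] [228.75734542 277.42844851]
[174.89421282 240.99209615]
[172.73199467 239.0969861 ]
[171.86709126 242.50426255]
```

Emit:
carry_out:
  targets:
    - {"x": 0,"y": 0.0005,"z": 0.0007,"ax": -0.014,"ay": -0.002,"az": 0,"hand": -1}
    - {"x": 0,"y": 0.001,"z": 0.0014,"ax": -0.028,"ay": -0.004,"az": 0,"hand": -1}
    - {"x": 0,"y": 0.0015,"z": 0.0021,"ax": -0.042,"ay": -0.006,"az": 0,"hand": -1}
    - {"x": 0,"y": 0.002,"z": 0.0028,"ax": -0.056,"ay": -0.008,"az": 0,"hand": -1}
    - {"x": 0,"y": 0.0026,"z": 0.0036,"ax": -0.07,"ay": -0.01,"az": 0,"hand": -1}

```text
time_s: 8.82
eef_pos: [421.9, 131.2, 125.9]
ee_rot: [0.592, 0.407, 0.47, -0.513]
force: [0.0, -0.6, -5.7]
grip_width: 0.454
```

Emit:
carry_out:
  targets:
    - {"x": 0,"y": 0.0001,"z": 0.0006,"ax": -0.01,"ay": -0.0015,"az": 0,"hand": -1}
    - {"x": 0,"y": 0.0002,"z": 0.0011,"ax": -0.02,"ay": -0.003,"az": 0,"hand": -1}
    - {"x": 0,"y": 0.0003,"z": 0.0017,"ax": -0.031,"ay": -0.0045,"az": 0,"hand": -1}
    - {"x": 0,"y": 0.0004,"z": 0.0022,"ax": -0.041,"ay": -0.006,"az": 0,"hand": -1}
    - {"x": 0,"y": 0.0006,"z": 0.0028,"ax": -0.052,"ay": -0.0075,"az": 0,"hand": -1}

```text
time_s: 9.45
eef_pos: [421.9, 131.7, 128.7]
ee_rot: [0.604, 0.394, 0.454, -0.523]
force: [0.2, -0.8, -5.9]
grip_width: 0.461
```

Emit:
carry_out:
  targets:
    - {"x": 0,"y": 0.0001,"z": 0.0006,"ax": -0.01,"ay": -0.0015,"az": 0,"hand": -1}
    - {"x": 0,"y": 0.0003,"z": 0.0011,"ax": -0.02,"ay": -0.003,"az": 0,"hand": -1}
    - {"x": 0,"y": 0.0004,"z": 0.0017,"ax": -0.031,"ay": -0.0045,"az": 0,"hand": -1}
    - {"x": 0,"y": 0.0006,"z": 0.0022,"ax": -0.041,"ay": -0.006,"az": 0,"hand": -1}
    - {"x": 0,"y": 0.0008,"z": 0.0028,"ax": -0.052,"ay": -0.0075,"az": 0,"hand": -1}

```text
time_s: 10.07
eef_pos: [421.9, 132.6, 131.5]
ee_rot: [0.616, 0.38, 0.438, -0.533]
force: [-0.3, 0.0, -4.9]
grip_width: 0.458
```

Emit:
carry_out:
  targets:
    - {"x": 0,"y": 0,"z": 0,"ax": 0,"ay": 0,"az": 0,"hand": -1}
    - {"x": 0,"y": 0,"z": 0,"ax": 0,"ay": 0,"az": 0,"hand": -1}
    - {"x": 0,"y": 0,"z": 0,"ax": 0,"ay": 0,"az": 0,"hand": -1}
    - {"x": 0,"y": 0,"z": 0,"ax": 0,"ay": 0,"az": 0,"hand": -1}
    - {"x": 0,"y": 0,"z": 0,"ax": 0,"ay": 0,"az": 0,"hand": -1}

```text
time_s: 10.7
eef_pos: [422.0, 132.5, 131.5]
ee_rot: [0.616, 0.38, 0.439, -0.533]
force: [-0.3, 0.1, -4.3]
grip_width: 0.459
```

Run:
```python
from h import *
look('t2')
```

```text
[421.95276217 132.51347985 131.50436506] 10.7 [-0.2793519   0.11039148 -4.27015533] tilt 19.05 [ 0.229  0.31   1.828 -0.381  1.065  0.282]
```

View pics/t2.png

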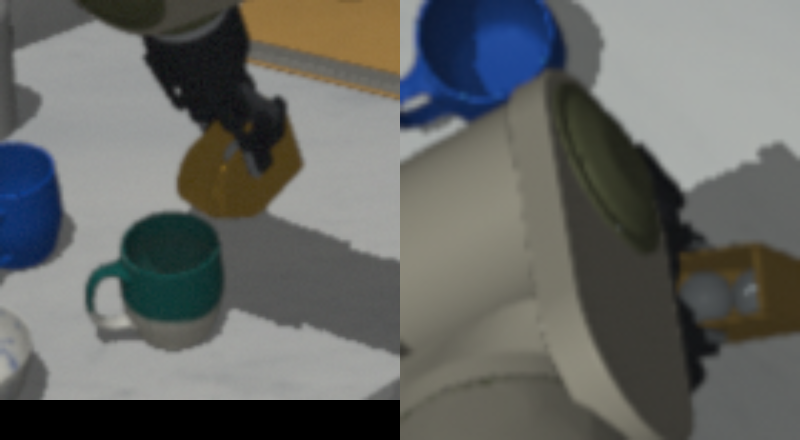

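Ball a is gone from the lip, the load fell by about 1 N, and the top view shows two balls left at (710,295) and (748,295). I'll continue toward 27–30°.

Emit:
carry_out:
  targets:
    - {"x": 0,"y": 0.0003,"z": 0.0009,"ax": -0.017,"ay": -0.0025,"az": 0,"hand": -1}
    - {"x": 0,"y": 0.0006,"z": 0.0018,"ax": -0.034,"ay": -0.005,"az": 0,"hand": -1}
    - {"x": 0,"y": 0.0009,"z": 0.0028,"ax": -0.052,"ay": -0.0075,"az": 0,"hand": -1}
    - {"x": 0,"y": 0.0012,"z": 0.0037,"ax": -0.069,"ay": -0.01,"az": 0,"hand": -1}
    - {"x": 0,"y": 0.0016,"z": 0.0046,"ax": -0.086,"ay": -0.0125,"az": 0,"hand": -1}

```text
time_s: 11.42
eef_pos: [421.9, 134.2, 136.1]
ee_rot: [0.634, 0.356, 0.411, -0.549]
force: [0.2, 0.2, -5.1]
grip_width: 0.462
```

Emit:
carry_out:
  targets:
    - {"x": 0,"y": 0.0002,"z": 0.0005,"ax": -0.01,"ay": -0.0015,"az": 0,"hand": -1}
    - {"x": 0,"y": 0.0005,"z": 0.0011,"ax": -0.02,"ay": -0.003,"az": 0,"hand": -1}
    - {"x": 0,"y": 0.0007,"z": 0.0016,"ax": -0.031,"ay": -0.0045,"az": 0,"hand": -1}
    - {"x": 0,"y": 0.001,"z": 0.0022,"ax": -0.041,"ay": -0.006,"az": 0,"hand": -1}
    - {"x": 0,"y": 0.0012,"z": 0.0027,"ax": -0.052,"ay": -0.0075,"az": 0,"hand": -1}

```text
time_s: 12.05
eef_pos: [422.0, 135.4, 138.8]
ee_rot: [0.645, 0.342, 0.394, -0.558]
force: [0.0, 0.1, -3.8]
grip_width: 0.464
```

Emit:
carry_out:
  targets:
    - {"x": 0,"y": 0,"z": 0,"ax": 0,"ay": 0,"az": 0,"hand": -1}
    - {"x": 0,"y": 0,"z": 0,"ax": 0,"ay": 0,"az": 0,"hand": -1}
    - {"x": 0,"y": 0,"z": 0,"ax": 0,"ay": 0,"az": 0,"hand": -1}
    - {"x": 0,"y": 0,"z": 0,"ax": 0,"ay": 0,"az": 0,"hand": -1}
    - {"x": 0,"y": 0,"z": 0,"ax": 0,"ay": 0,"az": 0,"hand": -1}

```text
time_s: 12.68
eef_pos: [421.9, 135.3, 138.8]
ee_rot: [0.645, 0.342, 0.395, -0.558]
force: [0.5, -0.2, -3.7]
grip_width: 0.463
```

Run:
```python
from h import *
look('t3')
```

```text
[421.91764937 135.30672766 138.7951589 ] 12.675 [ 0.54756762 -0.21956545 -3.71881789] tilt 27.04 [ 0.306  0.346  1.797 -0.517  1.137  0.417]
```

View pics/t3.png

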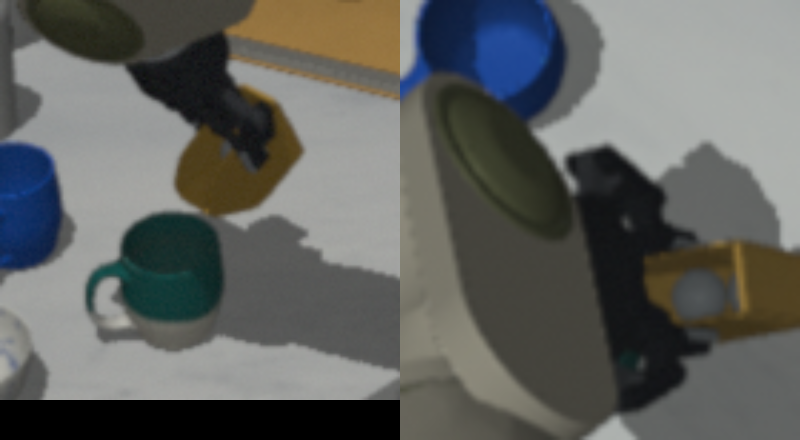

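Run:
```python
from h import *
for q in ([426,106.7,138],[422,136,141]): print((proj('top',q)-[170,160])*4+[400,0])
print(np.mean([ctrl.sense()['force'][2] for _ in range(5)]))
```

```text
[752.07049903 288.61950173]
[697.14911622 294.16777154]
-4.100005111579148
```

Emit:
carry_out:
  targets:
    - {"x": 0,"y": 0.0002,"z": 0.0004,"ax": -0.007,"ay": -0.001,"az": 0,"hand": -1}
    - {"x": 0,"y": 0.0004,"z": 0.0009,"ax": -0.017,"ay": -0.0025,"az": 0,"hand": -1}
    - {"x": 0,"y": 0.0004,"z": 0.0009,"ax": -0.017,"ay": -0.0025,"az": 0,"hand": -1}
    - {"x": 0,"y": 0.0004,"z": 0.0009,"ax": -0.017,"ay": -0.0025,"az": 0,"hand": -1}
    - {"x": 0,"y": 0.0004,"z": 0.0009,"ax": -0.017,"ay": -0.0025,"az": 0,"hand": -1}

```text
time_s: 13.4
eef_pos: [421.9, 135.7, 139.7]
ee_rot: [0.648, 0.337, 0.389, -0.561]
force: [-0.0, -0.4, -4.2]
grip_width: 0.462
```

The visible ball at (700,293) sits where ball b should be, and the load is about 4.2 N, so b hasn't left yet. I'll tilt in small steps.

Emit:
carry_out:
  targets:
    - {"x": 0,"y": 0.0002,"z": 0.0004,"ax": -0.007,"ay": -0.001,"az": 0,"hand": -1}
    - {"x": 0,"y": 0.0004,"z": 0.0009,"ax": -0.017,"ay": -0.0025,"az": 0,"hand": -1}
    - {"x": 0,"y": 0.0004,"z": 0.0009,"ax": -0.017,"ay": -0.0025,"az": 0,"hand": -1}
    - {"x": 0,"y": 0.0004,"z": 0.0009,"ax": -0.017,"ay": -0.0025,"az": 0,"hand": -1}
    - {"x": 0,"y": 0.0004,"z": 0.0009,"ax": -0.017,"ay": -0.0025,"az": 0,"hand": -1}

```text
time_s: 14.02
eef_pos: [421.9, 136.1, 140.6]
ee_rot: [0.651, 0.332, 0.383, -0.564]
force: [0.2, 0.5, -4.1]
grip_width: 0.46
```

Emit:
carry_out:
  targets:
    - {"x": 0,"y": 0.0002,"z": 0.0004,"ax": -0.007,"ay": -0.001,"az": 0,"hand": -1}
    - {"x": 0,"y": 0.0004,"z": 0.0009,"ax": -0.017,"ay": -0.0025,"az": 0,"hand": -1}
    - {"x": 0,"y": 0.0004,"z": 0.0009,"ax": -0.017,"ay": -0.0025,"az": 0,"hand": -1}
    - {"x": 0,"y": 0.0004,"z": 0.0009,"ax": -0.017,"ay": -0.0025,"az": 0,"hand": -1}
    - {"x": 0,"y": 0.0004,"z": 0.0009,"ax": -0.017,"ay": -0.0025,"az": 0,"hand": -1}

```text
time_s: 14.65
eef_pos: [422.0, 136.5, 141.5]
ee_rot: [0.655, 0.328, 0.378, -0.567]
force: [-0.3, 0.6, -2.6]
grip_width: 0.461
```

Run:
```python
from h import *
look('t4')
```

```text
[421.9636567  136.53557295 141.53446655] 14.65 [-0.25442199  0.55701008 -2.55052818] tilt 29.99 [ 0.333  0.362  1.785 -0.563  1.167  0.462]
```

View pics/t4.png

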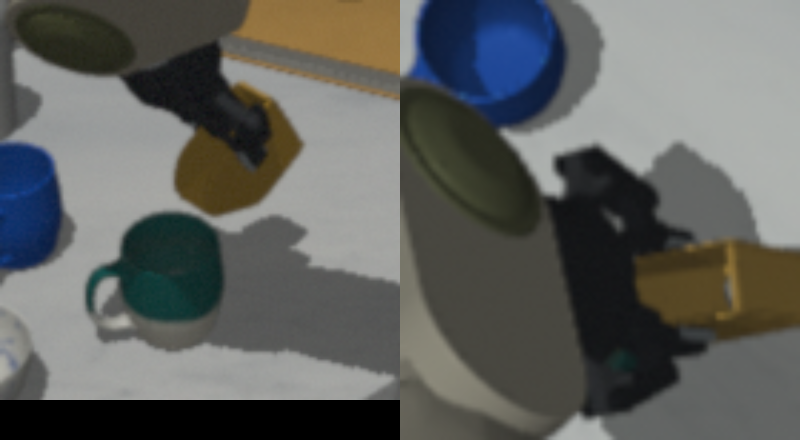

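Ball b has left: the channel is empty in front of the back wall, a sliver of ball c shows at (727,290), and the load dropped again. Tilting back upright while rising.

Emit:
carry_out:
  targets:
    - {"x": 0,"y": 0,"z": 0.002,"ax": 0.03,"ay": 0.0043,"az": 0,"hand": -1}
    - {"x": 0,"y": 0,"z": 0.006,"ax": 0.08,"ay": 0.0116,"az": 0,"hand": -1}
    - {"x": 0,"y": -0.002,"z": 0.01,"ax": 0.13,"ay": 0.0188,"az": 0,"hand": -1}
    - {"x": 0,"y": -0.004,"z": 0.015,"ax": 0.18,"ay": 0.026,"az": 0,"hand": -1}
    - {"x": 0,"y": -0.006,"z": 0.02,"ax": 0.23,"ay": 0.0332,"az": 0,"hand": -1}

```text
time_s: 15.38
eef_pos: [422.0, 130.4, 162.0]
ee_rot: [0.606, 0.392, 0.452, -0.525]
force: [0.2, 0.8, -4.0]
grip_width: 0.458
```

Emit:
carry_out:
  targets:
    - {"x": 0,"y": -0.003,"z": 0.003,"ax": 0.06,"ay": 0.0087,"az": 0,"hand": -1}
    - {"x": 0,"y": -0.006,"z": 0.006,"ax": 0.12,"ay": 0.0173,"az": 0,"hand": -1}
    - {"x": 0,"y": -0.01,"z": 0.008,"ax": 0.18,"ay": 0.026,"az": 0,"hand": -1}
    - {"x": 0,"y": -0.014,"z": 0.01,"ax": 0.24,"ay": 0.0347,"az": 0,"hand": -1}
    - {"x": 0,"y": -0.018,"z": 0.01,"ax": 0.2885,"ay": 0.0417,"az": 0,"hand": -1}

```text
time_s: 16.0
eef_pos: [422.1, 112.1, 172.1]
ee_rot: [0.534, 0.464, 0.535, -0.462]
force: [-0.3, -1.3, -4.0]
grip_width: 0.465
```

Emit:
carry_out:
  targets:
    - {"x": 0.001,"y": -0.012,"z": 0,"ax": 0,"ay": 0,"az": 0,"hand": -1}
    - {"x": 0.002,"y": -0.03,"z": 0,"ax": 0,"ay": 0,"az": 0,"hand": -1}
    - {"x": 0.004,"y": -0.05,"z": 0,"ax": 0,"ay": 0,"az": 0,"hand": -1}
    - {"x": 0.006,"y": -0.072,"z": 0,"ax": 0,"ay": 0,"az": 0,"hand": -1}
    - {"x": 0.007,"y": -0.094,"z": 0,"ax": 0,"ay": 0,"az": 0,"hand": -1}

```text
time_s: 16.62
eef_pos: [428.9, 17.4, 171.6]
ee_rot: [0.535, 0.463, 0.534, -0.463]
force: [-0.9, -0.7, -3.7]
grip_width: 0.463
```

Emit:
carry_out:
  targets:
    - {"x": 0,"y": -0.02,"z": 0,"ax": 0,"ay": 0,"az": 0,"hand": -1}
    - {"x": 0,"y": -0.038,"z": 0,"ax": 0,"ay": 0,"az": 0,"hand": -1}
    - {"x": 0,"y": -0.05,"z": 0,"ax": 0,"ay": 0,"az": 0,"hand": -1}
    - {"x": 0,"y": -0.056,"z": 0,"ax": 0,"ay": 0,"az": 0,"hand": -1}
    - {"x": 0,"y": -0.056,"z": 0,"ax": 0,"ay": 0,"az": 0,"hand": -1}

```text
time_s: 17.25
eef_pos: [428.9, -37.5, 171.5]
ee_rot: [0.534, 0.463, 0.534, -0.463]
force: [0.3, 0.0, -3.0]
grip_width: 0.463
```

Run:
```python
from h import *
look('u1',(130,290,190,390),(190,290,170,390))
print(tool()[1].as_matrix().round(3))
```

```text
[428.90986928 -37.52669477 171.49266163] 17.25 [ 0.30468169  0.04552011 -2.9545409 ] tilt 0.02 [-0.361  0.167  1.851  0.     1.123 -0.504]
[[-0.     0.99   0.143]
 [ 0.001  0.143 -0.99 ]
 [-1.     0.    -0.001]]
```

View pics/u1.png

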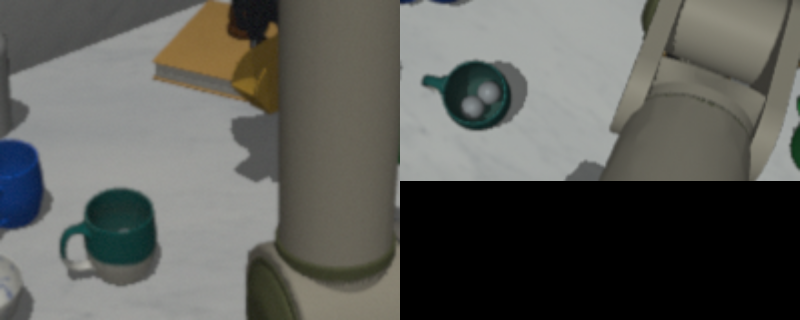

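The top view shows both balls in the mug at (488,92) and (472,106) in the crop, and the mug is standing where it was. Setting the pourer down.

Emit:
carry_out:
  targets:
    - {"x": 0,"y": 0,"z": -0.01,"ax": 0,"ay": 0,"az": 0,"hand": -1}
    - {"x": 0,"y": 0,"z": -0.03,"ax": 0,"ay": 0,"az": 0,"hand": -1}
    - {"x": 0,"y": 0,"z": -0.055,"ax": 0,"ay": 0,"az": 0,"hand": -1}
    - {"x": 0,"y": 0,"z": -0.08,"ax": 0,"ay": 0,"az": 0,"hand": -1}
    - {"x": 0,"y": 0,"z": -0.1,"ax": 0,"ay": 0,"az": 0,"hand": -1}

```text
time_s: 17.98
eef_pos: [428.5, -37.0, 70.0]
ee_rot: [0.534, 0.463, 0.535, -0.463]
force: [0.1, 0.1, -3.3]
grip_width: 0.462
```

Emit:
carry_out:
  targets:
    - {"x": 0,"y": 0,"z": -0.01,"ax": 0,"ay": 0,"az": 0,"hand": -1}
    - {"x": 0,"y": 0,"z": -0.017,"ax": 0,"ay": 0,"az": 0,"hand": -1}
    - {"x": 0,"y": 0,"z": -0.021,"ax": 0,"ay": 0,"az": 0,"hand": -1}
    - {"x": 0,"y": 0,"z": -0.024,"ax": 0,"ay": 0,"az": 0,"hand": -1}
    - {"x": 0,"y": 0,"z": -0.024,"ax": 0,"ay": 0,"az": 0,"hand": -1}

```text
time_s: 18.6
eef_pos: [429.0, -37.5, 47.6]
ee_rot: [0.534, 0.463, 0.534, -0.463]
force: [-0.0, 1.0, -3.6]
grip_width: 0.456
```

Emit:
carry_out:
  targets:
    - {"x": 0,"y": 0,"z": -0.001,"ax": 0,"ay": 0,"az": 0,"hand": -1}
    - {"x": 0,"y": 0,"z": -0.002,"ax": 0,"ay": 0,"az": 0,"hand": -1}
    - {"x": 0,"y": 0,"z": -0.002,"ax": 0,"ay": 0,"az": 0,"hand": -1}

```text
time_s: 18.98
eef_pos: [429.1, -37.5, 46.0]
ee_rot: [0.534, 0.463, 0.534, -0.463]
force: [-3.0, 0.9, 5.2]
grip_width: 0.463
```

Contact made, with an upward force of 5 N. Now release and withdraw.

Emit:
carry_out:
  targets:
    - {"x": 0,"y": 0,"z": 0,"ax": 0,"ay": 0,"az": 0,"hand": 0.1}
    - {"x": 0,"y": 0,"z": 0,"ax": 0,"ay": 0,"az": 0,"hand": 0.3}
    - {"x": 0,"y": 0,"z": 0,"ax": 0,"ay": 0,"az": 0,"hand": 0.6}
    - {"x": 0,"y": 0,"z": 0,"ax": 0,"ay": 0,"az": 0,"hand": 0.8}
    - {"x": 0,"y": 0,"z": 0,"ax": 0,"ay": 0,"az": 0,"hand": 0.9}

```text
time_s: 19.6
eef_pos: [429.0, -37.5, 45.5]
ee_rot: [0.534, 0.463, 0.535, -0.463]
force: [-0.4, -0.5, 0.2]
grip_width: 0.952
```

Emit:
carry_out:
  targets:
    - {"x": 0,"y": 0,"z": 0.005,"ax": 0,"ay": 0,"az": 0,"hand": 0.9}
    - {"x": 0,"y": 0,"z": 0.025,"ax": 0,"ay": 0,"az": 0,"hand": 0.9}
    - {"x": 0,"y": 0,"z": 0.055,"ax": 0,"ay": 0,"az": 0,"hand": 0.9}
    - {"x": 0,"y": 0,"z": 0.09,"ax": 0,"ay": 0,"az": 0,"hand": 0.9}
    - {"x": 0,"y": 0,"z": 0.13,"ax": 0,"ay": 0,"az": 0,"hand": 0.9}

```text
time_s: 20.23
eef_pos: [428.6, -37.3, 176.8]
ee_rot: [0.534, 0.463, 0.535, -0.463]
force: [1.3, -0.6, -0.1]
grip_width: 0.95
```

Emit:
carry_out:
  targets:
    - {"x": -0.01,"y": -0.04,"z": 0.02,"ax": 0,"ay": 0,"az": 0,"hand": 0.9}
    - {"x": -0.03,"y": -0.09,"z": 0.05,"ax": 0,"ay": 0,"az": 0,"hand": 0.9}
    - {"x": -0.05,"y": -0.14,"z": 0.07,"ax": 0,"ay": 0,"az": 0,"hand": 0.9}
    - {"x": -0.07,"y": -0.19,"z": 0.07,"ax": 0,"ay": 0,"az": 0,"hand": 0.9}
    - {"x": -0.08,"y": -0.23,"z": 0.07,"ax": 0,"ay": 0,"az": 0,"hand": 0.9}

```text
time_s: 20.85
eef_pos: [347.9, -269.2, 246.1]
ee_rot: [0.534, 0.463, 0.534, -0.463]
force: [0.7, -0.7, 0.1]
grip_width: 0.953
```

Run:
```python
from h import *
look('v1',(130,290,190,390),(190,290,170,370))
```

```text
[ 347.87380222 -269.15861668  246.14094665] 20.85 [ 0.68932748 -0.68382103  0.05843883] tilt 0.05 [-0.926  0.111  1.71   0.     1.32  -1.068]
```

View pics/v1.png

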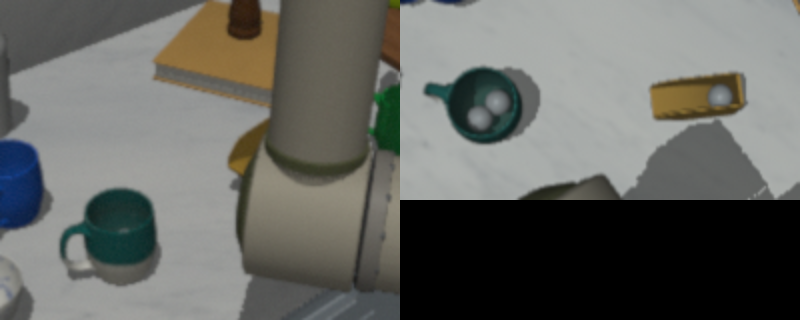

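The top view shows two balls in the mug at (497,102) and (480,118), and the third in the pourer at (720,96). The pourer stands upright, the mug hasn't moved and the arm is clear.

```bash
python3 -c "
from rig import finish_job
print(finish_job())"
```

```text
the job is handed in; nothing more can be done
None
```

The task looks complete and is handed in; the hand-in gives no verdict. I gripped the pourer from above, carried it to the mug and tipped it about its lip. Ball a left by 19° and ball b at 29–30°. I then tilted it back upright, set it down near its start and withdrew the arm at about 21 s of the 72 s allowed.

**Last checks:**
- **Balls:** the final top picture shows two in the mug and the third in the pourer's well.
- **Pourer:** it stands upright. The TCP height at set-down (46.0 mm) matched the height at the grasp (45.9 mm).
- **Mug:** it looks unmoved; I judged this by eye and did not measure it.
- **Robot:** it is clear of everything, with about zero force on the tool.

**What failed or disagreed:**
- **Refused moves:** my first three move calls left out required keys and were refused, so nothing moved.
- **Ball b's angle:** it left 2–3° later than the stated 27°. The wrist force at 27° looked low enough to suggest it had gone, but the picture showed it had not.
- **Mug rim size:** it measured about 81 mm across in the top image, against the 87 mm given. I moved the pour point 2 mm to allow for this.

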